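# Tilt a reagent bottle into a lipped bottle dock

### The arm

A 6-joint arm with a two-finger parallel gripper is mounted at the origin on a cart in front of the work surface, level with it; the furniture and walls round the work are solid. World frame = base frame: x ahead of the robot, y to its left, z up, the work surface at z = 0. Lengths are in m, angles in rad, forces in N, time in s.
With the tool pointing down it reaches from about 0.275 to 0.75 m from the base axis. Payload 10.2 kg.
Tool frame: the origin (TCP) lies at the very end of the fingers, on their centre line; the grasp point (between the pads) lies env.grip_depth behind it (env.grip_depth is the distance from the TCP to the grasp point, in m); z points along the fingers, y is the line along which they close (so a half turn about z gives the same grasp; the last joint's range is limited). The gripper opens to 88 mm and grips with 3 to 60 N. Pads are 18 mm wide; open, the fingers measure 123 mm over their backs; the gripper's body (75 mm by 187 mm) begins 45 mm behind the grasp point.
Start: joints at [0.899, 0.313, 1.498, -0, 1.331, -0.223], TCP at [0.228, 0.473, 0.239] pointing down, gripper open.
Joint ranges: [-2.94, 2.94], [-0.97, 2.17], [0.19, 2.56], [-1.23, 4.37], [0.02, 3.11], [-2.88, 2.88]. Speed limits (rad/s): [2.39, 2.39, 3.01, 3.14, 3.14, 3.14].

### API

Orientations are given as a rotation vector (axis times angle).
In Python, from bench import get_obs, read_camera, get_calibration, hand_in, env gives the robot as it stands.
- The arm moves only by the tool carry_out, never from a script. Its argument "deltas" is a list of rows, each a list of 5 numbers: the opening, from 0 (shut) to 1 (fully open), then the shift along the world's x, y, z each as a share of 0.4 m, from -1 to 1, then the turn about the world's z as a share of pi/2 rad, from -1 to 1. In form: [[fingers, x, y, z, turn], ...]. A call has 1 to 20 rows; each row is the pose to reach, as a shift and turn from the pose commanded when the call began; what a row does not reach only later rows make up. A row lasts 1/10 s, in which the tool goes at most 50 mm and 8.59 degrees, less where a joint would pass 70% of its speed; a pose out of reach is approached as far as the arm can. A call with a number of a shift or a turn outside -1 to 1 is refused whole. A call with a gripper value outside its range is refused whole. The fingers move at their own pace and stop on an object; the grip force is fixed at half the most. Time passes only in rows, so rows that repeat a pose let the fingers close. It gives the time, the measured TCP pose, the force, the opening and the grip force at its end, in the units of the state.
- get_obs(): the state, without advancing time (a new reading comes with each control period).
- read_camera(name): name is "scene" or "top" or "wrist"; returns (picture, depth): 480x640x3 uint8, red, green, blue; 480x640 float32, m along the optical axis (not along the pixel's ray), 0 where there is no reading.
- get_calibration(name): a dict with "fx", "fy", "cx", "cy" (pixels), "rvec" (rotation vector, rad) and "tvec" (3), from world to camera coordinates, as OpenCV has them. Camera axes: x right, y down, z forward; pixel columns grow to the right and rows downward; lengths in m; the calibration is good to about 2 mm. A picture is of the moment at which its call begins: read the wrist's pose just before it. get_calibration takes no time and is no camera call; for the wrist camera it gives the pose at the moment of the call.
- hand_in(): hands the job in; it is judged then, once.
The state is a dict: "clock": time; "joint_positions": joint angles; "dq": joint speeds; "joint_efforts": joint torques, N m; "eef_pos": TCP position; "eef_rot": TCP orientation; "force": force on the tool from outside, world axes, zero at the start; "torque": the same for the moment, N m; "finger_gap": finger opening in m; "grip_force": force on a finger pad.
Only numpy, scipy, OpenCV 4.12 (cv2) and the standard library are available. Lean on these libraries where they do the work, as an engineer would, in place of code of your own. Each camera call takes 0.05 s, during which the arm holds its last target. There are 200 camera calls.

### The job

Take the larger brown bottle with the black cap out of its grey cradle, stand it upright in the middle of the cork mat and let go of it. Then take it again, tilt it so that it passes in over the front sill and under the two top flanges of the blue bottle dock, and right it inside so that it stands upright on the dock's floor, with its cap between the flanges, and let go. Leave the timer, tape roll, small brown bottle, beaker and white wash bottle where they are.

Things in the scene. Friction and masses are not known exactly. Their poses are not given: they have to be found in the camera images.
- bottle_center (a point): Centre of the larger brown bottle (black cap, white label), half-way up its axis; z from base to cap. Round, 125 mm tall, 95 to 160 g. Body 58 mm across from the base to 84 mm up, then a shoulder narrowing to 25 mm at 105 mm; cap from 105 to 125 mm, 30 mm across. At the start it lies level in the cradle, axis 40 mm above the worktop.
- bottle: The same larger brown bottle; origin at the centre of its base (underside), z along its axis towards the cap.
- cradle: Grey plastic cradle, 100 x 48 mm, fixed; origin under its centre on the worktop, x along the lying bottle, from its cap end to its base end (the cap points to -x). Two pairs of low saddle ridges, at most 20 mm high and narrower than the bottle, carry the bottle from below, so the fingers can pass on both sides of the bottle.
- mat_top (a point): Centre of the upper face of the square cork mat, 110 x 110 mm, 3 mm thick, fixed to the worktop.
- dock_floor (a point): Centre of the inner floor of the blue bottle dock (floor 4 mm above the worktop; dock fixed). x points horizontally from the open front to the back wall, y left, z up. The inside runs x -46 to +46 mm, y -37.5 to +37.5 mm; walls 4 mm thick. Side and back walls stand 104.5 mm above the floor, the sides over the full depth.
- dock_sill (a point): Middle of the top edge of the dock's front sill, 45 mm above the dock's floor, 46 to 50 mm in front of the floor's centre; same axes as dock_floor. The bottle goes in base first over it, its cap leaning about 35 degrees back to the front (-x); it cannot go in upright, neither from above nor from the front.
- dock_flanges (a point): Middle of the slot between the dock's two aluminium top flanges, at their front ends, at their upper face; same axes as dock_floor. Slot 52 mm wide (y -26 to +26 mm), open to the front, running along x to the back wall. Flanges begin 10 mm in front of the floor's centre; underside 102 mm, top 104.5 mm above the floor. The upright bottle's shoulder is under them, its cap above, where fingers can hold it.
- timer: White bench timer, 62 x 62 x 20 mm; origin at the centre of its underside. A bystander.
- tape: Roll of beige tape lying flat, 100 mm across, 25 mm high; origin at the centre of its underside. A bystander.
- small_bottle: Smaller brown bottle with black cap, 44 mm across, 95 mm tall, standing; origin at the centre of its base. A bystander.
- beaker: Clear beaker, 71 mm across, 88 mm tall; origin at the centre of its base. A bystander.
- wash_bottle: White bottle with red cap, 72 mm across, 165 mm tall; origin at the centre of its base. A bystander.
Not all that is in view belongs to the job. What is shaped like the bottle but turquoise is not meant.

How it is judged:
On the way:
1. the bottle stands upright on the cork mat, at rest and let go (horizontal distance between bottle_center and mat_top below 0.04 m and height (world z) of bottle_center between 0.059 and 0.073 m and angle between bottle_center's own z axis and vertical below 0.1 rad and linear speed of bottle below 0.02 m/s and contact force between the fingers and bottle below 0.1 N), for 0.2 s.
At the end, for the whole second after the job is handed in: The bottle stands upright (within 0.1 rad) on the dock's floor, under the flanges and behind the sill: its centre within 25 mm front to back and 15 mm sideways of the middle of the dock and 57 to 68 mm above the dock's floor, at rest (under 0.02 m/s) and not touched by the fingers (x of bottle_center in the frame of dock_floor between -0.025 and 0.025 m and y of bottle_center in the frame of dock_floor between -0.015 and 0.015 m and z of bottle_center in the frame of dock_floor between 0.057 and 0.068 m and angle between bottle_center's own z axis and vertical below 0.1 rad and linear speed of bottle below 0.02 m/s and contact force between the fingers and bottle below 0.1 N).
It fails at once if the timer, tape roll, small brown bottle, beaker or wash bottle is moved by more than 30 mm (distance of any of timer, tape, small_bottle, beaker, wash_bottle from where it was at the start of the episode above 0.03 m).
It also fails if it takes over 64 s, if anything falls off the work surface, if the arm or the gripper's body presses on something with over 40 N, if the wrist force passes 120 N, or if a joint passes its speed limit or range.

## Working session

There is one attempt and no reset: what is moved stays moved. The work goes in short steps, Python scripts to look and compute and a tool call to move; the robot and the scene stay as the last step left them, time stands still between calls to the robot, and variables do not carry over. Pictures are saved under pics/ and viewed, at most 10 in all, crops included, and the job is handed in when it is done.

Besides the shell and the picture viewer there is one more tool, called after "Emit:" in YAML: its name, and indented under it one key for each argument. carry_out: Moves the arm, as the interface text tells. Its arguments: {"type":"object","properties":{"deltas":{"type":"array"}},"required":["deltas"]}

```bash
mkdir -p pics; ls; cat > h.py <<'E'
import numpy as np, cv2
from bench import get_obs, read_camera, get_calibration, hand_in, env
def cal(n):
    c=get_calibration(n); K=np.array([[c['fx'],0,c['cx']],[0,c['fy'],c['cy']],[0,0,1]]); R=cv2.Rodrigues(np.array(c['rvec'],float))[0]
    return K,R,np.array(c['tvec'],float).reshape(3)
def cloud(n,d,C=None):
    K,R,t=C or cal(n); v,u=np.mgrid[:480,:640]
    p=np.stack([(u-K[0,2])/K[0,0]*d,(v-K[1,2])/K[1,1]*d,d],-1)
    P=(p-t)@R; P[d<=0]=np.nan; return P
def ray(n,uv,z,C=None):
    K,R,t=C or cal(n); c=-R.T@t; r=R.T@np.linalg.inv(K)@np.array([uv[0],uv[1],1.]); return c+r*(z-c[2])/r[2]
def proj(n,P,C=None):
    K,R,t=C or cal(n); q=(np.atleast_2d(P)@R.T+t)@K.T; return q[:,:2]/q[:,2:]
E
python3 - <<'E'
from h import *
o=get_obs(); print({k:np.round(v,3) for k,v in o.items()}, env.grip_depth)
for n in('scene','top'):
    p,d=read_camera(n); np.savez(f'{n}.npz',p=p,d=d); cv2.imwrite(f'pics/{n}0.png',p[:,:,::-1])
    K,R,t=cal(n); print(n,np.round(-R.T@t,3),K[0,0], np.round(R,2).tolist())
E
```

```text
pics
{'clock': np.float64(0.0), 'joint_positions': array([ 0.899,  0.313,  1.498,  0.   ,  1.331, -0.223]), 'dq': array([-0.002,  0.   , -0.   , -0.001,  0.   ,  0.   ]), 'joint_efforts': array([-0.0000e+00, -4.0221e+01, -2.5227e+01,  6.9000e-02,  3.5000e-02,
       -0.0000e+00]), 'eef_pos': array([0.228, 0.473, 0.238]), 'eef_rot': array([-6.990e-01, -3.062e+00,  2.000e-03]), 'force': array([-0.264,  0.395,  1.076]), 'torque': array([ 0.013, -0.02 , -0.001]), 'grip_force': np.float64(0.0), 'finger_gap': np.float64(0.088)} 0.0187
scene [-0.287 -0.512  0.768] 441.6059542745288 [[0.46, -0.89, -0.01], [-0.49, -0.25, -0.83], [0.74, 0.39, -0.55]]
top [-0.553 -0.272  1.643] 536.6547079372518 [[0.21, -0.98, -0.0], [-0.77, -0.16, -0.62], [0.6, 0.13, -0.79]]
```

View pics/scene0.png

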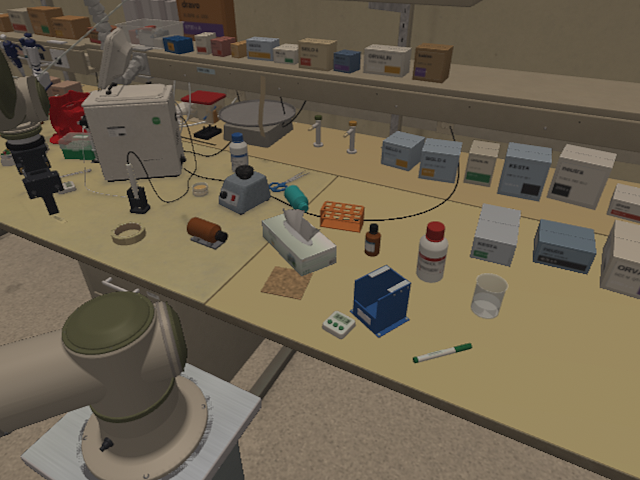

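View pics/top0.png

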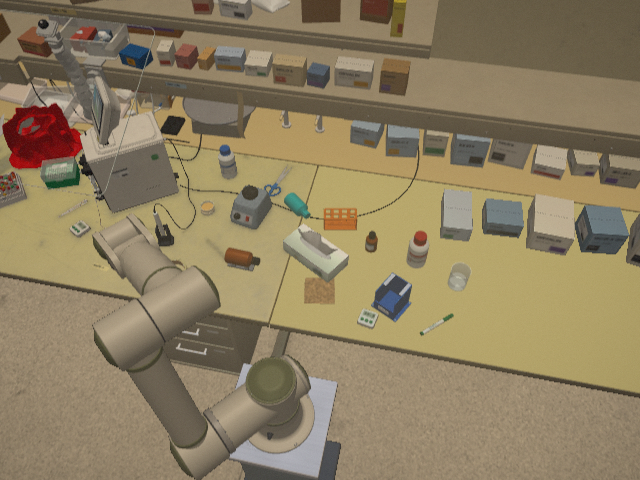

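The scene view shows four things that could be taken for the target:
- The large brown bottle lying in the cradle, at scene (207,231) / top (241,257).
- The small brown bottle standing, at scene (372,240).
- The turquoise bottle, at scene (297,198).
- The blue-capped bottle, at scene (238,150).

The one lying in the cradle, brown with a black cap, matches the description. The mat is at scene (287,282), the dock at (381,300), with the timer beside it at (339,324).

```bash
python3 - <<'E'
from h import *
S=np.load('scene.npz');T=np.load('top.npz')
def crop(p,x,y,w,h,s): return cv2.resize(p[y:y+h,x:x+w,::-1],(w*s,h*s),interpolation=cv2.INTER_CUBIC)
a=crop(S['p'],165,205,80,60,5);b=crop(S['p'],340,255,80,90,5)[:300*1+150];c=crop(T['p'],205,235,80,60,5);d=crop(T['p'],355,265,80,60,5)
b=cv2.resize(S['p'][260:335,330:430,::-1],(400,300),interpolation=cv2.INTER_CUBIC)
cv2.imwrite('pics/crop0.png',np.vstack([np.hstack([a,b]),np.hstack([c,d])]))
for n,Q in(('scene',S),('top',T)):
    P=cloud(n,Q['d']);hsv=cv2.cvtColor(Q['p'],cv2.COLOR_RGB2HSV)
    W=lambda x,y,w,h:(slice(y,y+h),slice(x,x+w))
    def rep(name,box,lo,hi,zmin):
        m=np.zeros((480,640),bool);m[box]=cv2.inRange(hsv[box],lo,hi)>0
        q=P[m];q=q[np.isfinite(q[:,0])&(q[:,2]>zmin)]
        if len(q)<5: print(n,name,len(q));return
        r=cv2.minAreaRect(q[:,:2].astype(np.float32)*1000)
        print(n,name,len(q),'mean',np.round(q.mean(0),3),'zmax',np.round(q[:,2].max(),3),'rect',np.round(r[0],0),np.round(r[1],0),round(r[2],1))
        return q
    sc=n=='scene'
    rep('bottle',W(180,212,55,40) if sc else W(215,240,52,35),(0,120,20),(14,255,190),.03)
    rep('cap',W(180,212,55,40) if sc else W(245,240,25,35),(0,0,0),(180,255,45),.03)
    rep('dock',W(340,260,80,80) if sc else W(365,265,55,60),(100,120,20),(125,255,255),.005)
    rep('docktop',W(340,260,80,80) if sc else W(365,265,55,60),(0,0,0),(180,255,255),.100)
    rep('mat',W(255,260,65,45) if sc else W(300,272,40,37),(8,70,60),(20,255,185),-.01)
E
```

```text
scene bottle 515 mean [0.52  0.281 0.056] zmax 0.072 rect [526. 284.] [ 46. 104.] 3.1
scene cap 102 mean [0.525 0.223 0.045] zmax 0.056 rect [527. 271.] [ 28. 125.] 2.6
scene dock 2332 mean [ 0.47  -0.291  0.057] zmax 0.112 rect [ 471. -294.] [ 94. 102.] 61.9
scene docktop 475 mean [ 0.48  -0.299  0.108] zmax 0.113 rect [ 474. -290.] [ 85. 102.] 62.0
scene mat 1140 mean [ 0.473 -0.029  0.004] zmax 0.01 rect [488. -26.] [144. 121.] 7.4
top bottle 322 mean [0.522 0.288 0.061] zmax 0.08 rect [524. 288.] [97. 52.] 88.2
top cap 0
top dock 47 mean [ 0.457 -0.295  0.022] zmax 0.11 rect [ 461. -293.] [86. 84.] 62.7
top docktop 212 mean [ 0.484 -0.296  0.108] zmax 0.121 rect [ 473. -289.] [ 88. 102.] 63.6
top mat 745 mean [ 0.472 -0.027  0.003] zmax 0.017 rect [474. -26.] [114. 110.] 11.4
```

View pics/crop0.png

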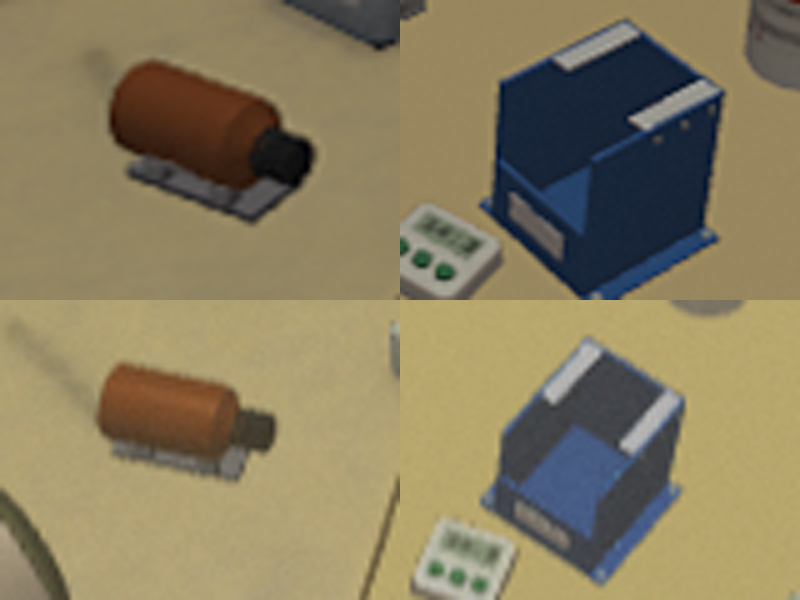

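The crop confirms it: the brown bottle with a black cap is in the grey cradle, with its cap to the right (-y). The dock's sill faces the lower left, and the timer is just in front of it. One last fit before moving.

```bash
python3 - <<'E'
from h import *
from scipy.optimize import least_squares
S=np.load('scene.npz');T=np.load('top.npz')
for n,Q in(('scene',S),('top',T)):
    P=cloud(n,Q['d']);hsv=cv2.cvtColor(Q['p'],cv2.COLOR_RGB2HSV); sc=n=='scene'
    x,y,w,h=(180,212,55,40) if sc else (215,240,52,35)
    m=np.zeros((480,640),bool);m[y:y+h,x:x+w]=cv2.inRange(hsv[y:y+h,x:x+w],(0,120,20),(14,255,190))>0
    q=P[m];q=q[np.isfinite(q[:,0])&(q[:,2]>.03)&(q[:,1]>.255)&(q[:,1]<.33)]
    f=lambda a:np.hypot((q[:,0]-a[0]-a[1]*(q[:,1]-.29))*np.cos(a[1]),q[:,2]-a[2])-.029
    r=least_squares(f,[.525,0,.04],loss='soft_l1',f_scale=.002).x; print(n,'axis x at y=.29, slope dx/dy, z',np.round(r,4))
    # corridors: obstacles
    for nm,(x0,x1,y0,y1) in dict(path=(.2,.63,.15,.6),cradle=(.40,.66,.12,.35),mat=(.35,.62,-.15,.1),dock=(.3,.65,-.45,-.15)).items():
        k=(P[...,0]>x0)&(P[...,0]<x1)&(P[...,1]>y0)&(P[...,1]<y1)&(P[...,2]>.09)
        if k.sum(): 
            g=P[k]; print(n,nm,len(g),np.round(np.nanpercentile(g,[2,98],axis=0),3).tolist())
C=[cal('scene'),cal('top')]
for nm,uv in dict(timer=(339,324),wash=(434,227),small=(373,229),tapeA=(128,233),tapeB=(200,188)).items():
    print(nm,np.round(ray('scene',uv,{'timer':.02,'wash':.165,'small':.095}.get(nm,.025)),3))
E
```

```text
scene axis x at y=.29, slope dx/dy, z [0.5367 0.0355 0.0405]
scene path 3028 [[0.201, 0.347, 0.127], [0.601, 0.596, 0.562]]
scene mat 185 [[0.586, -0.066, 0.091], [0.607, -0.004, 0.132]]
scene dock 912 [[0.415, -0.373, 0.091], [0.649, -0.235, 0.121]]
top axis x at y=.29, slope dx/dy, z [0.5334 0.0413 0.039 ]
top path 1006 [[0.201, 0.362, 0.123], [0.606, 0.597, 0.58]]
top mat 100 [[0.584, -0.058, 0.091], [0.618, 0.005, 0.131]]
top dock 349 [[0.418, -0.366, 0.091], [0.649, -0.234, 0.126]]
timer [ 0.386 -0.222  0.02 ]
wash [ 0.662 -0.351  0.165]
small [ 0.687 -0.185  0.095]
tapeA [0.434 0.501 0.025]
tapeB [0.759 0.493 0.025]
```

Emit:
carry_out:
  deltas:
    - [1, 0.07, -0.06, 0, -0.09]
    - [1, 0.15, -0.125, 0, -0.18]
    - [1, 0.22, -0.19, 0, -0.27]
    - [1, 0.3, -0.25, 0, -0.36]
    - [1, 0.37, -0.32, 0, -0.45]
    - [1, 0.45, -0.38, -0.02, -0.54]
    - [1, 0.52, -0.44, -0.04, -0.63]
    - [1, 0.6, -0.5, -0.08, -0.72]
    - [1, 0.68, -0.57, -0.12, -0.74]
    - [1, 0.76, -0.63, -0.18, -0.74]
    - [1, 0.76, -0.63, -0.18, -0.74]
    - [1, 0.76, -0.63, -0.18, -0.74]
    - [1, 0.76, -0.63, -0.18, -0.74]

```text
clock: 1.4
eef_pos: [0.5313, 0.2218, 0.1674]
eef_rot: [2.265, 2.177, 0.001]
force: [1.2, 0.0, 0.0]
finger_gap: 0.0882
grip_force: 0.0
```

```bash
python3 - <<'E'
from h import *
o=get_obs(); print(o['clock'],o['eef_pos'],o['eef_rot'])
C=cal('wrist'); p,d=read_camera('wrist'); np.savez('w1.npz',p=p,d=d,K=C[0],R=C[1],t=C[2]); cv2.imwrite('pics/w1.png',p[:,:,::-1])
K,R,t=C; print(np.round(-R.T@t,3),np.round(R,2).tolist(),K[0,0])
print(proj('wrist',[[.532,.2175,.04],[.535,.29,.04]],C))
E
```

```text
1.4 [0.53134826 0.22175511 0.16735833] [2.26469597e+00 2.17707890e+00 1.00346869e-03]
[0.533 0.289 0.314] [[1.0, -0.04, 0.0], [-0.04, -0.96, 0.26], [-0.01, -0.26, -0.97]] 428.13100273038935
[[322.86287407 241.57232301]
 [323.15863037 127.89125136]]
```

View pics/w1.png

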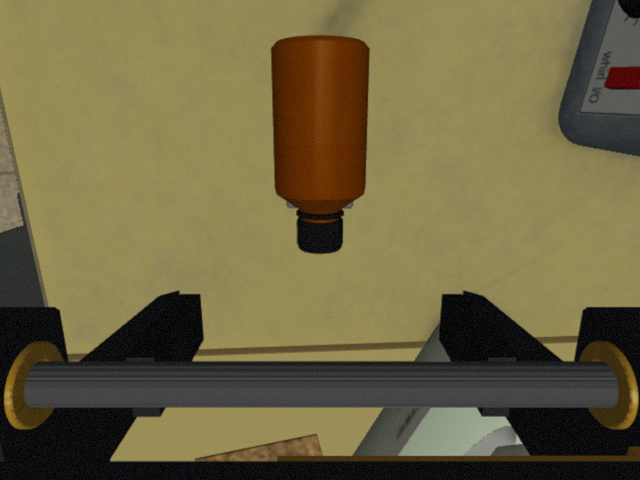

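The wrist view shows the bottle's cap at pixel (320,231), spanning rows 211–251, and its body at (320,120). The bottle is aligned with the fingers.

```bash
python3 - <<'E'
from h import *
w=np.load('w1.npz');C=(w['K'],w['R'],w['t'])
for uv,z in(((320,251),.052),((320,211),.055),((320,38),.06),((297,235),.04),((342,235),.04),((273,120),.045),((368,120),.045)): print(uv,np.round(ray('wrist',uv,z,C),4))
P=cloud('wrist',w['d'],C); print(np.round(P[[60,120,180,225,240],320],4).tolist())
E
```

```text
(320, 251) [0.53   0.2145 0.052 ]
(320, 211) [0.5311 0.2409 0.055 ]
(320, 38) [0.535  0.3371 0.06  ]
(297, 235) [0.5151 0.2227 0.04  ]
(342, 235) [0.5448 0.2215 0.04  ]
(273, 120) [0.5049 0.2958 0.045 ]
(368, 120) [0.5622 0.2935 0.045 ]
[[0.5345, 0.3247, 0.0693], [0.5332, 0.2942, 0.0683], [0.5319, 0.2614, 0.0688], [0.5307, 0.2318, 0.0539], [0.5303, 0.2223, 0.054]]
```

Emit:
carry_out:
  deltas:
    - [1, -0.004, -0.006, -0.08, 0]
    - [1, -0.004, -0.006, -0.17, 0]
    - [1, -0.004, -0.006, -0.26, 0]
    - [1, -0.004, -0.006, -0.32, 0]
    - [1, -0.004, -0.006, -0.349, 0]
    - [1, -0.004, -0.006, -0.349, 0]
    - [1, -0.004, -0.006, -0.349, 0]
    - [0.5, -0.004, -0.006, -0.349, 0]
    - [0.2, -0.004, -0.006, -0.349, 0]
    - [0.2, -0.004, -0.006, -0.349, 0]
    - [0.2, -0.004, -0.006, -0.349, 0]
    - [0.2, -0.004, -0.006, -0.349, 0]
    - [0.2, -0.004, -0.006, -0.349, 0]

```text
clock: 2.75
eef_pos: [0.5302, 0.2186, 0.0271]
eef_rot: [-2.266, -2.176, 0.0]
force: [0.2, 0.2, 0.2]
finger_gap: 0.0423
grip_force: 0.0
```

Emit:
carry_out:
  deltas:
    - [0.2, 0, 0, 0, 0]
    - [0.2, 0, 0, 0, 0]
    - [0.2, 0, 0, 0, 0]
    - [0.2, 0, 0, 0, 0]
    - [0.2, 0, 0, 0.02, 0]
    - [0.2, 0, 0, 0.06, 0]
    - [0.2, 0, 0, 0.12, 0]
    - [0.2, 0, 0, 0.2, 0]
    - [0.2, 0, 0, 0.28, 0]
    - [0.2, 0, 0, 0.36, 0]
    - [0.2, 0, 0, 0.42, 0]
    - [0.2, 0, 0, 0.42, 0]
    - [0.2, 0, 0, 0.42, 0]

```text
clock: 4.05
eef_pos: [0.5298, 0.2185, 0.1946]
eef_rot: [-2.266, -2.176, 0.001]
force: [0.1, 1.0, -1.7]
finger_gap: 0.0296
grip_force: 30.0
```

```bash
cat >> h.py <<'E'
def tilt():
    # bottle inclination from wrist depth: brown body pixels, PCA of axis
    C=cal('wrist');p,d=read_camera('wrist');P=cloud('wrist',d,C);hsv=cv2.cvtColor(p,cv2.COLOR_RGB2HSV)
    m=cv2.inRange(hsv,(0,120,20),(14,255,220))>0
    q=P[m];q=q[np.isfinite(q[:,0])]
    return p,q
E
python3 - <<'E'
from h import *
o=get_obs(); print(o['clock'],o['eef_pos'],o['grip_force'],o['finger_gap'],o['torque'],o['force'])
p,q=tilt(); cv2.imwrite('pics/w2.png',p[:,:,::-1])
print(len(q)); 
for y in np.arange(.18,.4,.02):
    k=abs(q[:,1]-y)<.003
    if k.sum()>10: print(round(y,2),np.round(np.percentile(q[k,2],95),3),np.round(q[k,0].mean(),3))
E
```

```text
4.05 [0.52983056 0.21850167 0.19456718] 29.9990451335907 0.029608472884506288 [-0.16998919  0.05608683  0.00878757] [ 0.14896903  1.03110592 -1.66314679]
44237
0.24 0.223 0.531
0.26 0.235 0.531
0.28 0.235 0.532
0.3 0.235 0.533
0.32 0.224 0.512
```

View pics/w2.png

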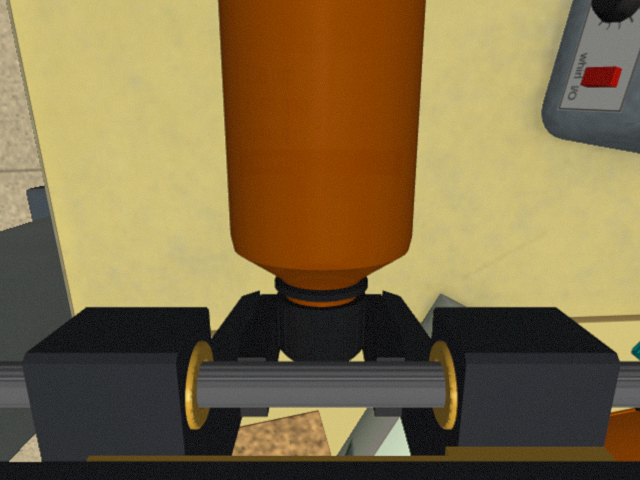

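The bottle is held level by its cap, with no sag: its body fills the top of the wrist view and its cap is between the pads at (320,330). I'll carry it over to the mat, then test loosening the grip so that gravity swings the base down.

Emit:
carry_out:
  deltas:
    - [0.2, -0.02, -0.07, 0, 0]
    - [0.2, -0.04, -0.16, 0, 0]
    - [0.2, -0.06, -0.25, 0, 0]
    - [0.2, -0.08, -0.34, 0, 0]
    - [0.2, -0.1, -0.43, 0, 0]
    - [0.2, -0.12, -0.51, 0, 0]
    - [0.2, -0.135, -0.58, 0, 0]
    - [0.2, -0.142, -0.614, 0, 0]
    - [0.2, -0.142, -0.614, 0, 0]
    - [0.2, -0.142, -0.614, 0, 0]
    - [0.32, -0.142, -0.614, 0, 0]
    - [0.32, -0.142, -0.614, 0, 0]

```text
clock: 5.3
eef_pos: [0.4734, -0.0262, 0.1948]
eef_rot: [-2.264, -2.177, 0.0]
force: [-0.5, 0.0, -1.2]
finger_gap: 0.0292
grip_force: 30.0
```

```bash
python3 - <<'E'
from h import *
o=get_obs(); print(o['clock'],o['eef_pos'],o['grip_force'],o['finger_gap'],o['torque'],o['force'])
p,q=tilt(); 
for y in np.arange(-.02,.14,.02):
    k=abs(q[:,1]-y)<.003
    if k.sum()>10: print(round(y,2),np.round(np.percentile(q[k,2],95),3))
S=np.load('scene.npz');P=cloud('scene',S['d']);k=(P[...,2]>.03)&(P[...,2]<.14)&(P[...,0]>.35)&(P[...,0]<.72)&(P[...,1]>-.15)&(P[...,1]<.12)
g=P[k].astype(np.float32);r=cv2.minAreaRect(g[:,:2]*1000);print('box',r,np.percentile(g[:,2],[50,80,95,99]))
# mat quad
for n in('scene','top'):
    Q=np.load(n+'.npz');hsv=cv2.cvtColor(Q['p'],cv2.COLOR_RGB2HSV);x,y,w,h=(255,262,65,42) if n=='scene' else (302,275,36,32)
    m=cv2.inRange(hsv[y:y+h,x:x+w],(8,70,60),(20,255,185));c=max(cv2.findContours(m,0,2)[0],key=cv2.contourArea)[:,0]+[x,y]
    X=np.float32([ray(n,u,.003)[:2]*1000 for u in c]);print(n,cv2.minAreaRect(X))
E
```

```text
5.3 [ 0.47342544 -0.02619667  0.19484896] 29.99909073114395 0.02921025164697568 [-0.14552668  0.09663457 -0.03815716] [-0.47749119  0.0489384  -1.17989792]
0.0 0.23
0.02 0.235
0.04 0.235
0.06 0.235
box ((620.1096801757812, 16.483016967773438), (231.81846618652344, 119.26935577392578), 60.82636260986328) [0.06183316 0.0772867  0.11392953 0.12616558]
scene ((479.1526794433594, -27.79901885986328), (115.03288269042969, 113.18522644042969), 11.312687873840332)
top ((475.796142578125, -26.057754516601562), (111.5696792602539, 109.6137466430664), 11.89961051940918)
```

Emit:
carry_out:
  deltas:
    - [0.331, 0, 0, 0, 0]
    - [0.331, 0, 0, 0, 0]

```text
clock: 5.55
eef_pos: [0.4734, -0.0267, 0.1951]
eef_rot: [-2.265, -2.177, -0.0]
force: [0.2, -0.4, -1.4]
finger_gap: 0.0289
grip_force: 23.5
```

Emit:
carry_out:
  deltas:
    - [0.334, 0, 0, 0, 0]
    - [0.334, 0, 0, 0, 0]

```text
clock: 5.75
eef_pos: [0.4734, -0.027, 0.1951]
eef_rot: [2.266, 2.176, 0.0]
force: [0.5, -0.1, -0.9]
finger_gap: 0.0295
grip_force: 16.0
```

Emit:
carry_out:
  deltas:
    - [0.337, 0, 0, 0, 0]
    - [0.337, 0, 0, 0, 0]

```text
clock: 5.95
eef_pos: [0.4734, -0.027, 0.1951]
eef_rot: [2.266, 2.176, 0.0]
force: [1.0, 0.8, -1.5]
finger_gap: 0.0296
grip_force: 9.6
```

Emit:
carry_out:
  deltas:
    - [0.338, 0, 0, 0, 0]
    - [0.338, 0, 0, 0, 0]
    - [0.338, 0, 0, 0, 0]

```text
clock: 6.25
eef_pos: [0.4734, -0.027, 0.1951]
eef_rot: [2.266, 2.176, 0.0]
force: [-0.9, 0.7, -1.1]
finger_gap: 0.0299
grip_force: 8.3
```

```bash
cat >> h.py <<'E'
def rep(lo,hi):
    o=get_obs(); print(np.round(o['clock'],2),np.round(o['eef_pos'],4),'grip',round(o['grip_force'],1),'gap',round(o['finger_gap'],4),'f',np.round(o['force'],1))
    p,q=tilt(); print(len(q)); return p,q
E
python3 - <<'E'
from h import *
p,q=rep(0,0)
for y in np.arange(-.02,.14,.02):
    k=abs(q[:,1]-y)<.003
    if k.sum()>10: print(round(y,2),np.round(np.percentile(q[k,2],95),3))
E
```

```text
6.25 [ 0.4734 -0.027   0.1951] grip 8.3 gap 0.0299 f [-0.9  0.7 -1.1]
15924
-0.02 0.191
0.0 0.193
0.02 0.177
0.04 0.127
```

Emit:
carry_out:
  deltas:
    - [0.338, 0, 0, 0, 0]
    - [0.338, 0, 0, 0, 0]
    - [0.338, 0, 0, 0, 0]

```text
clock: 6.6
eef_pos: [0.4734, -0.027, 0.1951]
eef_rot: [2.266, 2.176, -0.0]
force: [0.6, -0.2, -2.1]
finger_gap: 0.03
grip_force: 8.3
```

```bash
python3 - <<'E'
from h import *
p,q=rep(0,0)
print(np.round(np.percentile(q,[1,50,99],axis=0),3).tolist())
S,d=read_camera('scene');np.savez('s2.npz',p=S,d=d)
u=proj('scene',[[.473,-.027,.15]])[0].astype(int);x,y=u-[60,60]
cv2.imwrite('pics/c2.png',np.hstack([cv2.resize(p[:,:,::-1],(400,300)),cv2.resize(S[y:y+90,x:x+120,::-1],(400,300),interpolation=2)]))
E
```

```text
6.6 [ 0.4734 -0.027   0.1951] grip 8.3 gap 0.03 f [ 0.6 -0.2 -2.1]
15957
[[0.448, -0.185, 0.067], [0.476, 0.01, 0.18], [0.693, 0.041, 0.194]]
```

View pics/c2.png

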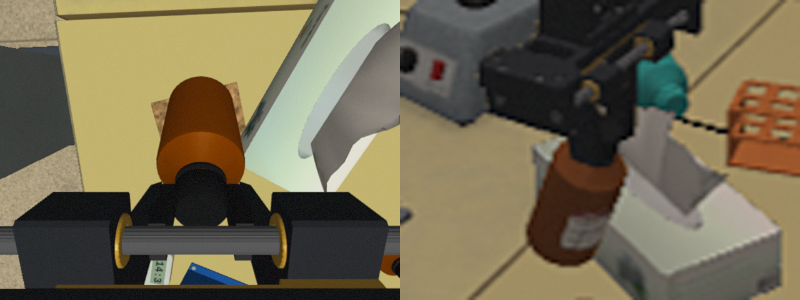

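The bottle now hangs about 20° off vertical above the mat, as the right-hand crop shows. I'll loosen slightly more, then close again.

Emit:
carry_out:
  deltas:
    - [0.339, 0, 0, 0, 0]
    - [0.339, 0, 0, 0, 0]
    - [0.339, 0, 0, 0, 0]

```text
clock: 7.0
eef_pos: [0.4734, -0.027, 0.1951]
eef_rot: [-2.266, -2.176, 0.0]
force: [0.0, 0.7, -1.4]
finger_gap: 0.03
grip_force: 6.0
```

```bash
cat >> h.py <<'E'
def axis(q,c,r=.06):
    q=q[np.hypot(q[:,0]-c[0],q[:,1]-c[1])<.12];q=q[(q[:,2]<c[2]-.03)]
    from scipy.optimize import least_squares
    q=q[::max(1,len(q)//3000)]
    def f(a):
        p0=np.array([a[0],a[1],c[2]-.08]);u=np.array([a[2],a[3],1.]);u/=np.linalg.norm(u)
        v=q-p0;return np.linalg.norm(np.cross(v,u),axis=1)-.029
    s=least_squares(f,[c[0],c[1],0,0],loss='soft_l1',f_scale=.002);return s.x,np.median(abs(s.fun)),len(q)
E
python3 - <<'E'
from h import *
p,q=rep(0,0); e=get_obs()['eef_pos']
a=axis(q,e+[0,0,.01]);print(a, 'tilt deg x,y',np.degrees(np.arctan(a[0][2:])))
E
```

```text
7.0 [ 0.4734 -0.027   0.1951] grip 6.0 gap 0.03 f [ 0.   0.7 -1.4]
15881
(array([ 0.4741016 ,  0.00725033, -0.01725574, -0.39357452]), np.float64(0.0001399668560940568), 3150) tilt deg x,y [ -0.98858302 -21.48333494]
```

Emit:
carry_out:
  deltas:
    - [0.335, 0, -0.03, -0.03, 0]
    - [0.335, 0.008, -0.07, -0.07, 0]
    - [0.335, 0.008, -0.1, -0.11, 0]
    - [0.335, 0.008, -0.118, -0.15, 0]
    - [0.335, 0.008, -0.118, -0.18, 0]
    - [0.335, 0.008, -0.118, -0.195, 0]
    - [0.336, 0.008, -0.118, -0.2, 0]
    - [0.337, 0.008, -0.118, -0.2, 0]
    - [0.337, 0.008, -0.118, -0.206, 0]
    - [0.337, 0.008, -0.118, -0.208, 0]
    - [0.337, 0.008, -0.118, -0.208, 0]

```text
clock: 8.15
eef_pos: [0.4767, -0.0741, 0.112]
eef_rot: [2.265, 2.176, 0.0]
force: [-0.8, -0.0, -1.1]
finger_gap: 0.0301
grip_force: 10.6
```

```bash
cat > chk.py <<'E'
from h import *
p,q=rep(0,0); e=get_obs()['eef_pos']
a=axis(q,e+[0,0,.01]);x=a[0];print(np.round(x,4),'res',a[1],'tilt x,y',np.round(np.degrees(np.arctan(x[2:])),1))
E
python3 chk.py
```

```text
8.15 [ 0.4767 -0.0741  0.112 ] grip 10.6 gap 0.0301 f [-0.8 -0.  -1.1]
15266
[ 0.4774 -0.0398 -0.0175 -0.3947] res 0.0001407355584723373 tilt x,y [ -1.  -21.5]
```

Emit:
carry_out:
  deltas:
    - [0.337, 0, 0, -0.0025, 0]
    - [0.337, 0, 0, -0.0025, 0]

```text
clock: 8.4
eef_pos: [0.4766, -0.0742, 0.1109]
eef_rot: [-2.266, -2.176, 0.0]
force: [-0.3, -0.8, -1.4]
finger_gap: 0.0296
grip_force: 10.6
```

Emit:
carry_out:
  deltas:
    - [0.337, 0, 0, -0.0025, 0]
    - [0.337, 0, 0, -0.0025, 0]

```text
clock: 8.6
eef_pos: [0.4767, -0.0742, 0.1099]
eef_rot: [2.266, 2.176, 0.0]
force: [-0.8, 0.0, -0.3]
finger_gap: 0.03
grip_force: 10.6
```

```bash
python3 chk.py
```

```text
8.6 [ 0.4767 -0.0742  0.1099] grip 10.6 gap 0.03 f [-0.8  0.  -0.3]
15312
[ 0.4774 -0.0399 -0.0168 -0.3954] res 0.00013997674102337807 tilt x,y [ -1.  -21.6]
```

Emit:
carry_out:
  deltas:
    - [0.337, 0, 0, -0.003, 0]
    - [0.337, 0, 0.01, -0.003, 0]
    - [0.337, 0, 0.02, -0.003, 0]
    - [0.337, 0, 0.03, -0.003, 0]
    - [0.337, 0, 0.04, -0.002, 0]
    - [0.337, 0, 0.05, -0.002, 0]
    - [0.337, 0, 0.05, -0.002, 0]

```text
clock: 9.35
eef_pos: [0.4774, -0.0542, 0.1101]
eef_rot: [2.264, 2.175, 0.002]
force: [-0.8, -0.7, 7.6]
finger_gap: 0.0299
grip_force: 10.3
```

```bash
python3 chk.py
```

```text
9.35 [ 0.4774 -0.0542  0.1101] grip 10.3 gap 0.0299 f [-0.8 -0.7  7.6]
12593
[ 0.4777 -0.0345 -0.012  -0.2099] res 0.00011205532681884608 tilt x,y [ -0.7 -11.9]
```

Emit:
carry_out:
  deltas:
    - [0.337, 0, 0.01, 0.002, 0]
    - [0.337, 0, 0.02, 0.002, 0]
    - [0.337, 0, 0.03, 0.002, 0]
    - [0.337, 0, 0.04, 0.001, 0]
    - [0.337, 0, 0.05, -0.002, 0]
    - [0.337, 0, 0.058, -0.004, 0]
    - [0.337, 0, 0.06, -0.007, 0]
    - [0.337, 0, 0.06, -0.007, 0]

```text
clock: 10.2
eef_pos: [0.4777, -0.0299, 0.1075]
eef_rot: [2.264, 2.175, 0.003]
force: [1.7, 1.2, 11.8]
finger_gap: 0.0299
grip_force: 9.9
```

```bash
python3 chk.py
```

```text
10.2 [ 0.4777 -0.0299  0.1075] grip 9.9 gap 0.0299 f [ 1.7  1.2 11.8]
8925
[ 0.4774 -0.026  -0.003  -0.01  ] res 6.461637130463112e-05 tilt x,y [-0.2 -0.6]
```

Emit:
carry_out:
  deltas:
    - [0.7, 0, 0, 0, 0]
    - [0.7, 0, 0, 0, 0]
    - [0.7, 0, 0, 0, 0]
    - [0.7, 0, 0, 0, 0]
    - [0.7, 0, 0, 0.004, 0]
    - [0.7, 0, 0, 0.008, 0]
    - [0.7, 0, 0.004, 0.012, 0.08]
    - [0.7, 0, 0.01, 0.012, 0.16]
    - [0.7, 0, 0.01, 0.012, 0.24]
    - [0.7, 0, 0.01, 0.012, 0.32]
    - [0.7, 0, 0.01, 0.012, 0.4]
    - [0.7, 0, 0.01, 0.012, 0.48]
    - [0.7, 0, 0.01, 0.012, 0.56]
    - [0.7, 0, 0.01, 0.012, 0.64]
    - [0.7, 0, 0.01, 0.012, 0.71]
    - [0.7, 0, 0.01, 0.012, 0.716]
    - [0.7, 0, 0.01, 0.012, 0.716]

```text
clock: 11.95
eef_pos: [0.4766, -0.0262, 0.1112]
eef_rot: [0.761, 3.048, 0.0]
force: [0.8, -0.1, -0.2]
finger_gap: 0.062
grip_force: 0.0
```

```bash
python3 chk.py; python3 - <<'E'
from h import *
o=get_obs();R=cv2.Rodrigues(o['eef_rot'])[0];print('tool y bearing',np.degrees(np.arctan2(R[1,1],R[0,1])),o['joint_positions'])
# refine dock from the first pictures + a fresh wrist look if it is visible
import numpy as np
for n in('scene','top'):
    Q=np.load(n+'.npz');P=cloud(n,Q['d']);k=(P[...,2]>.1)&(P[...,2]<.118)&(abs(P[...,0]-.473)<.08)&(abs(P[...,1]+.29)<.08)
    g=P[k].astype(np.float32);print(n,k.sum(),np.median(g[:,2]),cv2.minAreaRect(g[:,:2]*1000))
E
```

```text
11.95 [ 0.4766 -0.0262  0.1112] grip 0.0 gap 0.062 f [ 0.8 -0.1 -0.2]
9740
[ 0.4778 -0.0258  0.0031 -0.0017] res 0.0001143411875839731 tilt x,y [ 0.2 -0.1]
tool y bearing 61.98149513307028 [-3.01027077e-01  3.58623934e-01  1.80102859e+00  2.84932711e-05
  9.81824904e-01 -1.38282407e+00]
scene 475 0.108630225 ((473.93096923828125, -290.0894775390625), (85.47954559326172, 102.3943099975586), 61.98399353027344)
top 208 0.10830419 ((473.4702453613281, -288.95428466796875), (87.58805847167969, 102.12548828125), 63.64265441894531)
```

The bottle stands upright on the mat and is released. Next I'll re-grip the cap lightly along the dock's axis and tilt the bottle about its front rim, using friction on the mat.

Emit:
carry_out:
  deltas:
    - [0.337, 0.002, 0, 0, 0]
    - [0.337, 0.002, 0, 0, 0]
    - [0.337, 0.002, 0, 0, 0]
    - [0.337, 0.002, 0, 0, 0]
    - [0.337, 0.002, 0, 0, 0]
    - [0.337, 0.002, 0, 0, 0]
    - [0.337, 0.002, 0, 0, 0]
    - [0.337, -0.012, 0.007, 0.001, 0]
    - [0.337, -0.025, 0.0145, 0.004, 0]
    - [0.337, -0.039, 0.022, 0.006, 0]
    - [0.337, -0.053, 0.029, 0.007, 0]
    - [0.337, -0.067, 0.0365, 0.007, 0]
    - [0.337, -0.0805, 0.044, 0.006, 0]
    - [0.337, -0.094, 0.051, 0.005, 0]
    - [0.337, -0.108, 0.0585, 0.002, 0]
    - [0.337, -0.108, 0.0585, 0.002, 0]

```text
clock: 13.6
eef_pos: [0.4327, -0.0024, 0.1117]
eef_rot: [-0.756, -3.049, -0.0]
force: [0.2, 0.5, -1.5]
finger_gap: 0.0301
grip_force: 10.0
```

```bash
python3 chk.py
```

```text
13.6 [ 0.4327 -0.0024  0.1117] grip 10.0 gap 0.0301 f [ 0.2  0.5 -1.5]
7879
[ 0.433  -0.0022  0.0013 -0.0059] res 0.00011291021644414118 tilt x,y [ 0.1 -0.3]
```

The bottle lifted and slid instead of tilting, because there was too little press. I'll go back to the mat, grip a bit more firmly and press harder while dragging.

Emit:
carry_out:
  deltas:
    - [0.334, 0.03, -0.02, 0.012, 0]
    - [0.334, 0.08, -0.045, 0.012, 0]
    - [0.334, 0.13, -0.07, 0.012, 0]
    - [0.334, 0.155, -0.085, 0.01, 0]
    - [0.334, 0.155, -0.085, 0.002, 0]
    - [0.334, 0.155, -0.085, -0.005, 0]
    - [0.334, 0.155, -0.085, -0.007, 0]
    - [0.334, 0.141, -0.078, -0.006, 0]
    - [0.334, 0.128, -0.0705, -0.004, 0]
    - [0.334, 0.115, -0.063, -0.001, 0]
    - [0.334, 0.115, -0.063, -0.001, 0]

```text
clock: 14.75
eef_pos: [0.4783, -0.0274, 0.1113]
eef_rot: [-0.756, -3.048, -0.0]
force: [-0.4, 0.4, 0.9]
finger_gap: 0.0299
grip_force: 17.8
```

```bash
python3 chk.py
```

```text
14.75 [ 0.4783 -0.0274  0.1113] grip 17.8 gap 0.0299 f [-0.4  0.4  0.9]
9388
[ 0.4723 -0.0243  0.0703 -0.0352] res 9.158802097470123e-05 tilt x,y [ 4. -2.]
```

Dragging on the mat doesn't tilt it reliably, and the bottle now leans 4.5° the other way. A better way is to hang the rear edge of its base on the dock's sill and lower it: the sill then hinges the bottle to the wanted lean. I'll go above the front of the dock and refine the dock's pose first.

Emit:
carry_out:
  deltas:
    - [0.3, 0, 0, 0.03, 0]
    - [0.3, 0, 0, 0.08, 0]
    - [0.3, -0.01, -0.04, 0.13, 0]
    - [0.3, -0.03, -0.11, 0.17, 0]
    - [0.3, -0.06, -0.19, 0.2, 0]
    - [0.3, -0.09, -0.27, 0.2, 0]
    - [0.3, -0.11, -0.35, 0.2, 0]
    - [0.3, -0.135, -0.43, 0.2, 0]
    - [0.3, -0.16, -0.5, 0.2, 0]
    - [0.3, -0.177, -0.555, 0.2, 0]
    - [0.3, -0.177, -0.568, 0.2, 0]
    - [0.3, -0.177, -0.568, 0.2, 0]
    - [0.3, -0.177, -0.568, 0.2, 0]

```text
clock: 16.1
eef_pos: [0.4089, -0.2544, 0.1917]
eef_rot: [-0.756, -3.049, -0.0]
force: [-0.3, 0.3, -1.5]
finger_gap: 0.0293
grip_force: 30.0
```

```bash
python3 chk.py; python3 - <<'E'
from h import *
C=cal('wrist');p,d=read_camera('wrist');np.savez('w3.npz',p=p,d=d,K=C[0],R=C[1],t=C[2])
S,ds=read_camera('scene'); np.savez('s3.npz',p=S,d=ds)
x,y=330,225
cv2.imwrite('pics/c3.png',np.hstack([cv2.resize(p[:,:,::-1],(520,390)),cv2.resize(S[y:y+120,x:x+85,::-1],(276,390),interpolation=2)]))
P=cloud('wrist',d,C);k=(P[...,2]>.1)&(P[...,2]<.116)&(abs(P[...,0]-.473)<.09)&(abs(P[...,1]+.29)<.09)
print(k.sum(),np.nanmedian(P[k],axis=0))
E
```

```text
16.1 [ 0.4089 -0.2544  0.1917] grip 30.0 gap 0.0293 f [-0.3  0.3 -1.5]
9062
[ 0.4035 -0.2517  0.0619 -0.0307] res 8.847277199383781e-05 tilt x,y [ 3.5 -1.8]
2592 [ 0.51014096 -0.3068005   0.10881106]
```

View pics/c3.png

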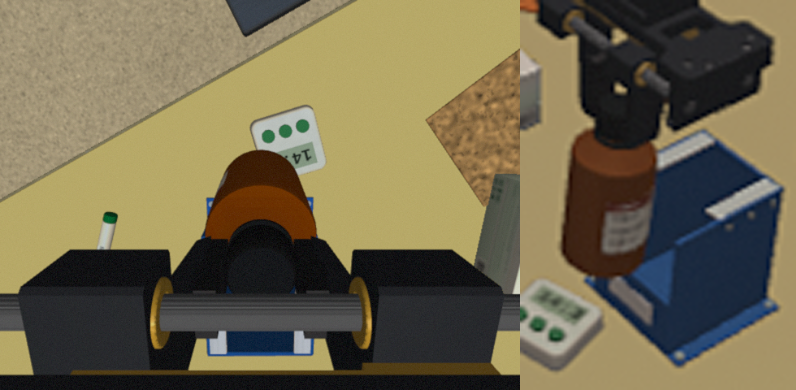

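The wrist view shows the dock's flange ends at about (217,343) and (304,343) in the left half, symmetric about the bottle. The timer is at (285,140). I'll get the numbers.

```bash
cat >> h.py <<'E'
yaw=np.radians(-28.0);D0=np.array([.4737,-.2895,.004])
RD=np.array([[np.cos(yaw),np.sin(yaw),0],[-np.sin(yaw),np.cos(yaw),0],[0,0,1]])
def dk(P): return (np.asarray(P)-D0)@RD.T
E
python3 - <<'E'
from h import *
w=np.load('w3.npz');C=(w['K'],w['R'],w['t']);P=cloud('wrist',w['d'],C)
for n,P in(('wrist',P),('scene0',cloud('scene',np.load('scene.npz')['d'])),('top0',cloud('top',np.load('top.npz')['d']))):
    Q=dk(P);k=(Q[...,2]>.098)&(Q[...,2]<.112)&(abs(Q[...,0])<.07)&(abs(Q[...,1])<.06);q=Q[k]
    L=q[q[:,1]>.024];Rr=q[q[:,1]<-.024]
    print(n,len(q),'y range',np.round(np.percentile(q[:,1],[.5,99.5]),4),'x',np.round(np.percentile(q[:,0],[.5,99.5]),4),'z',np.round(np.median(q[:,2]),4))
    for nm,s in(('L',L),('R',Rr)):
        if len(s)<20: continue
        b=[(x,np.percentile(abs(s[abs(s[:,0]-x)<.006,1]),96)) for x in np.arange(-.04,.05,.01) if (abs(s[:,0]-x)<.006).sum()>15]
        if len(b)>2: print(nm,'outer |y| line slope,mid',np.round(np.polyfit(*zip(*b),1),4),len(b))
    k=(Q[...,2]>.04)&(Q[...,2]<.05)&(abs(Q[...,0]+.048)<.008)&(abs(Q[...,1])<.036);print('sill',k.sum(),np.round(np.nanmedian(Q[k],axis=0),4) if k.sum() else '')
print('eef dock',dk(get_obs()['eef_pos']))
# bottle base / lowest in scene picture now
E
```

```text
wrist 2286 y range [-0.0408  0.0414] x [-0.0522  0.0474] z 0.1049
L outer |y| line slope,mid [0.4186 0.0256] 3
R outer |y| line slope,mid [0.4636 0.0231] 3
sill 0 
scene0 437 y range [-0.0429  0.0413] x [-0.0492  0.0501] z 0.1049
L outer |y| line slope,mid [-0.0091  0.0403] 7
R outer |y| line slope,mid [-0.0032  0.0423] 7
sill 76 [-0.0487 -0.0022  0.0441]
top0 187 y range [-0.0426  0.0433] x [-0.0522  0.0494] z 0.1047
sill 26 [-0.0513 -0.0089  0.0444]
eef dock [-0.07371138  0.00059798  0.18762268]
```

Emit:
carry_out:
  deltas:
    - [0.3, 0.02, -0.011, 0, 0]
    - [0.3, 0.0435, -0.023, -0.02, 0]
    - [0.3, 0.0435, -0.023, -0.05, 0]
    - [0.336, 0.0435, -0.023, -0.072, 0]
    - [0.336, 0.0435, -0.023, -0.0775, 0]
    - [0.336, 0.0435, -0.023, -0.0775, 0]

```text
clock: 16.85
eef_pos: [0.4258, -0.2642, 0.1602]
eef_rot: [-0.756, -3.048, -0.001]
force: [1.6, -0.1, -0.2]
finger_gap: 0.0296
grip_force: 12.7
```

Emit:
carry_out:
  deltas:
    - [0.336, 0, 0, -0.005, 0]
    - [0.336, 0, 0, -0.005, 0]

```text
clock: 17.05
eef_pos: [0.426, -0.2644, 0.1586]
eef_rot: [0.757, 3.049, -0.0]
force: [-0.1, 0.1, -1.5]
finger_gap: 0.0296
grip_force: 12.7
```

Emit:
carry_out:
  deltas:
    - [0.336, 0, 0, -0.005, 0]
    - [0.336, 0, 0, -0.005, 0]

```text
clock: 17.25
eef_pos: [0.4262, -0.2646, 0.1569]
eef_rot: [0.756, 3.048, -0.001]
force: [-0.3, -0.1, 2.0]
finger_gap: 0.03
grip_force: 12.7
```

```bash
echo 'print("dock: eef",np.round(dk(e)*1e3,1),"lean to -x deg",np.round(np.degrees(np.arctan(-(RD[:2,:2]@x[2:])))  ,1))' >> chk.py; python3 chk.py
```

```text
17.25 [ 0.4262 -0.2646  0.1569] grip 12.7 gap 0.03 f [-0.3 -0.1  2. ]
9190
[ 0.4209 -0.2619  0.061  -0.031 ] res 8.680708576005655e-05 tilt x,y [ 3.5 -1.8]
dock: eef [-53.7  -0.3 152.9] lean to -x deg [-3.9 -0.1]
```

Emit:
carry_out:
  deltas:
    - [0.336, -0.009, 0.005, -0.003, 0]
    - [0.336, -0.018, 0.0096, -0.004, 0]
    - [0.336, -0.029, 0.0155, -0.006, 0]
    - [0.336, -0.0406, 0.0216, -0.008, 0]
    - [0.336, -0.0515, 0.0275, -0.011, 0]
    - [0.336, -0.0625, 0.0332, -0.014, 0]
    - [0.336, -0.073, 0.039, -0.018, 0]
    - [0.336, -0.0841, 0.0447, -0.022, 0]
    - [0.336, -0.0841, 0.0447, -0.022, 0]

```text
clock: 18.2
eef_pos: [0.392, -0.2464, 0.1479]
eef_rot: [-0.757, -3.049, 0.0]
force: [-1.4, 1.5, 5.1]
finger_gap: 0.0299
grip_force: 12.9
```

```bash
python3 chk.py
```

```text
18.2 [ 0.392  -0.2464  0.1479] grip 12.9 gap 0.0299 f [-1.4  1.5  5.1]
4041
[ 0.3911 -0.2282  0.2242 -0.5863] res 0.00046934864733007287 tilt x,y [ 12.6 -30.4]
dock: eef [-92.1  -0.3 144.1] lean to -x deg [-25.3  22.4]
```

```bash
cat > chk2.py <<'E'
from h import *
from scipy.optimize import least_squares
def lean(pv,q):
    def f(a):
        u=RD.T@np.array([-np.sin(a[0]),a[1],np.cos(a[0])]);u/=np.linalg.norm(u)
        return np.linalg.norm(np.cross(q-pv,u),axis=1)-.029
    s=[least_squares(f,[g,0],loss='soft_l1',f_scale=.002) for g in(0,.3,.6)];s=min(s,key=lambda r:r.cost)
    return np.round(np.degrees(s.x),1),np.round(np.median(abs(s.fun))*1e3,2),len(q)
o=get_obs();e=np.array(o['eef_pos']);pv=e+[0,0,.0095]
print(np.round(o['clock'],2),'dock eef',np.round(dk(e)*1e3,1),'grip',round(o['grip_force'],1),'f',np.round(o['force'],1))
for n in('wrist','scene','top'):
    C=cal(n);p,d=read_camera(n);P=cloud(n,d,C);hsv=cv2.cvtColor(p,cv2.COLOR_RGB2HSV)
    m=cv2.inRange(hsv,(0,110,20),(16,255,220))>0
    m=cv2.erode(m.astype(np.uint8),np.ones((3,3)))>0
    r=np.linalg.norm(P-pv,axis=-1);k=m&(r>.04)&(r<.125)&(P[...,2]<pv[2]-.015)
    if k.sum()>30: print(n,lean(pv,P[k]))
    np.savez(n+'_l.npz',p=p,d=d)
E
python3 chk2.py
```

```text
18.25 dock eef [-92.1  -0.3 144.1] grip 12.9 f [-1.7 -0.7  5.5]
scene (array([17.9, -0. ]), np.float64(0.83), 254)
```

Emit:
carry_out:
  deltas:
    - [0.336, -0.0104, 0.0055, -0.005, 0]
    - [0.336, -0.0208, 0.011, -0.0103, 0]
    - [0.336, -0.0307, 0.0163, -0.016, 0]
    - [0.336, -0.0406, 0.0216, -0.0225, 0]
    - [0.336, -0.05, 0.0267, -0.029, 0]
    - [0.336, -0.0596, 0.0317, -0.0365, 0]
    - [0.336, -0.067, 0.0355, -0.043, 0]
    - [0.336, -0.0737, 0.0392, -0.049, 0]
    - [0.336, -0.0737, 0.0392, -0.049, 0]

```text
clock: 19.3
eef_pos: [0.3625, -0.2305, 0.1277]
eef_rot: [-0.757, -3.048, -0.001]
force: [-1.6, -0.9, 1.6]
finger_gap: 0.0297
grip_force: 13.3
```

```bash
python3 chk2.py
```

```text
19.3 dock eef [-1.258e+02 -1.000e-01  1.237e+02] grip 13.3 f [-1.6 -0.9  1.6]
scene (array([37.9, -0.2]), np.float64(0.75), 114)
```

The bottle leans about 38° with its base toward the dock. I'll tighten the grip, lift, pass over the sill and slide in along the bottle's axis to just above the floor.

Emit:
carry_out:
  deltas:
    - [0.3, 0, 0, 0, 0]
    - [0.3, 0, 0, 0, 0]
    - [0.3, 0, 0, 0.03, 0]
    - [0.3, 0, 0, 0.06, 0]
    - [0.3, 0, 0, 0.09, 0]
    - [0.3, 0.02, -0.011, 0.09, 0]
    - [0.3, 0.045, -0.024, 0.09, 0]
    - [0.3, 0.0636, -0.0338, 0.09, 0]
    - [0.3, 0.0636, -0.0338, 0.09, 0]
    - [0.3, 0.0636, -0.0338, 0.09, 0]

```text
clock: 20.45
eef_pos: [0.3882, -0.2441, 0.1635]
eef_rot: [-0.756, -3.048, -0.001]
force: [-0.0, 0.5, -1.1]
finger_gap: 0.0294
grip_force: 30.0
```

```bash
python3 chk2.py; python3 - <<'E'
from h import *
p=np.load('scene_l.npz')['p'];q=np.load('top_l.npz')['p']
cv2.imwrite('pics/c4.png',np.hstack([cv2.resize(p[230:340,330:440,::-1],(400,400),interpolation=2),cv2.resize(q[230:330,340:440,::-1],(400,400),interpolation=2)]))
E
```

```text
20.45 dock eef [-9.680e+01 -1.000e-01  1.595e+02] grip 30.0 f [-0.   0.5 -1.1]
scene (array([36.4, -0. ]), np.float64(0.71), 125)
```

View pics/c4.png

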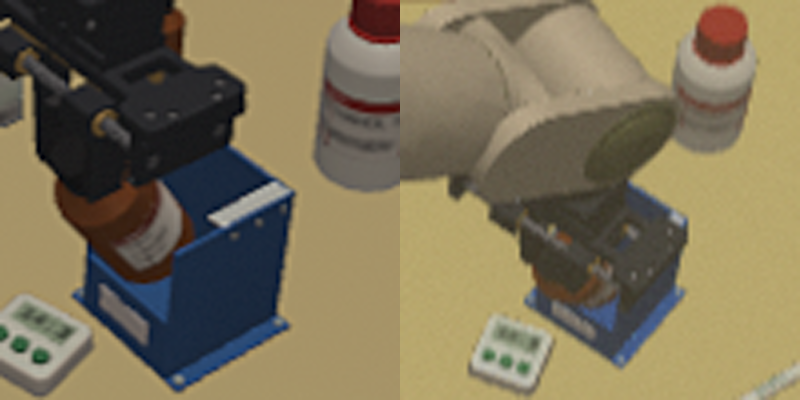

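The left crop shows the base, at about (150,270), over the sill and between the dock walls, clear of the timer. Now the diagonal slide inward.

Emit:
carry_out:
  deltas:
    - [0.3, 0.012, -0.0064, -0.018, 0]
    - [0.3, 0.024, -0.0128, -0.036, 0]
    - [0.3, 0.037, -0.0196, -0.054, 0]
    - [0.3, 0.049, -0.026, -0.072, 0]
    - [0.3, 0.061, -0.0324, -0.09, 0]
    - [0.3, 0.073, -0.0388, -0.108, 0]
    - [0.3, 0.085, -0.0452, -0.125, 0]
    - [0.3, 0.092, -0.0489, -0.135, 0]
    - [0.3, 0.092, -0.0489, -0.135, 0]
    - [0.3, 0.092, -0.0489, -0.135, 0]

```text
clock: 21.6
eef_pos: [0.4251, -0.2639, 0.1102]
eef_rot: [0.757, 3.049, -0.0]
force: [-0.2, -0.3, -0.9]
finger_gap: 0.0294
grip_force: 30.0
```

```bash
python3 chk2.py
```

```text
21.6 dock eef [-54.9  -0.2 106.2] grip 30.0 f [-0.2 -0.3 -0.9]
scene (array([36.2, -2.2]), np.float64(0.58), 37)
```

Emit:
carry_out:
  deltas:
    - [0.336, 0.0, 0, 0, 0]
    - [0.336, 0.01, -0.0053, 0.001, 0]
    - [0.336, 0.02, -0.0106, 0.002, 0]
    - [0.336, 0.03, -0.016, 0.003, 0]
    - [0.336, 0.0386, -0.0205, 0.004, 0]
    - [0.336, 0.05, -0.0265, 0.008, 0]
    - [0.336, 0.062, -0.033, 0.011, 0]
    - [0.336, 0.0746, -0.0396, 0.014, 0]
    - [0.336, 0.0746, -0.0396, 0.014, 0]

```text
clock: 22.65
eef_pos: [0.4556, -0.2802, 0.1158]
eef_rot: [0.756, 3.048, -0.001]
force: [-1.1, 0.7, -1.7]
finger_gap: 0.0297
grip_force: 12.8
```

```bash
python3 chk2.py;  python3 chk.py
```

```text
22.65 dock eef [-20.3  -0.2 111.8] grip 12.8 f [-1.1  0.7 -1.7]
scene (array([21.8, -3.4]), np.float64(0.48), 32)
22.8 [ 0.455  -0.2797  0.1156] grip 12.9 gap 0.0297 f [-0.1  0.9 -1.5]
3809
[ 0.4574 -0.2614  0.1821 -0.6086] res 0.0004397130640279197 tilt x,y [ 10.3 -31.3]
dock: eef [-21.2  -0.2 111.6] lean to -x deg [-24.1  24.3]
```

Emit:
carry_out:
  deltas:
    - [0.336, 0.013, -0.0069, 0.001, 0]
    - [0.336, 0.026, -0.0138, 0.001, 0]
    - [0.336, 0.04, -0.0212, 0.001, 0]
    - [0.336, 0.052, -0.0276, 0, 0]
    - [0.336, 0.063, -0.0335, -0.002, 0]
    - [0.336, 0.0715, -0.038, -0.004, 0]
    - [0.336, 0.076, -0.0404, -0.004, 0]
    - [0.336, 0.076, -0.0404, -0.004, 0]

```text
clock: 23.65
eef_pos: [0.4855, -0.296, 0.114]
eef_rot: [-0.757, -3.049, -0.0]
force: [-0.6, 0.2, -1.8]
finger_gap: 0.0297
grip_force: 12.7
```

```bash
python3 chk2.py
```

```text
23.65 dock eef [ 13.4  -0.2 110. ] grip 12.7 f [-0.6  0.2 -1.8]
wrist (array([-0.1,  0.1]), np.float64(0.52), 2258)
scene (array([ 3.3, -1.9]), np.float64(0.57), 66)
top (array([0.9, 2.3]), np.float64(1.46), 31)
```

Emit:
carry_out:
  deltas:
    - [0.336, -0.011, 0.006, 0, 0]
    - [0.336, -0.022, 0.0117, 0, 0]
    - [0.336, -0.022, 0.0117, -0.003, 0]
    - [0.336, -0.022, 0.0117, -0.006, 0]
    - [0.336, -0.022, 0.0117, -0.006, 0]

```text
clock: 24.3
eef_pos: [0.4766, -0.2912, 0.1116]
eef_rot: [-0.757, -3.049, -0.0]
force: [0.0, -0.4, -0.8]
finger_gap: 0.0297
grip_force: 12.7
```

Emit:
carry_out:
  deltas:
    - [0.336, 0, 0, -0.0025, 0]
    - [0.336, 0, 0, -0.0025, 0]

```text
clock: 24.5
eef_pos: [0.4766, -0.2912, 0.1106]
eef_rot: [-0.757, -3.049, -0.0]
force: [-0.3, 0.6, -1.9]
finger_gap: 0.0299
grip_force: 12.7
```

```bash
python3 chk2.py
```

```text
24.5 dock eef [  3.3  -0.2 106.6] grip 12.7 f [-0.3  0.6 -1.9]
wrist (array([0.8, 0.1]), np.float64(0.52), 2029)
scene (array([3.9, 0.5]), np.float64(0.54), 87)
top (array([ 1.2, -3.9]), np.float64(1.84), 46)
```

Emit:
carry_out:
  deltas:
    - [0.336, 0, 0, -0.003, 0]
    - [0.338, 0, 0, -0.003, 0]
    - [0.339, 0, 0, -0.003, 0]
    - [0.34, 0, 0, -0.003, 0]
    - [0.345, 0, 0, -0.003, 0]
    - [0.36, 0, 0, -0.003, 0]
    - [0.5, 0, 0, -0.003, 0]
    - [0.7, 0, 0, -0.003, 0]
    - [0.7, 0, 0, 0, 0]
    - [0.7, 0, 0, 0.02, 0]
    - [0.7, 0, 0, 0.06, 0]
    - [0.7, 0, 0, 0.12, 0]
    - [0.7, 0, 0, 0.2, 0]
    - [0.7, 0, 0, 0.2, 0]
    - [0.7, 0, 0, 0.2, 0]

```text
clock: 26.15
eef_pos: [0.4766, -0.2913, 0.1913]
eef_rot: [0.756, 3.048, -0.001]
force: [-0.4, -0.3, -0.7]
finger_gap: 0.0618
grip_force: 0.0
```

```bash
python3 chk.py; python3 - <<'E'
from h import *
C=cal('wrist');p,d=read_camera('wrist');P=cloud('wrist',d,C)
Q=dk(P);k=(Q[...,2]>.112)&(Q[...,2]<.135)&(abs(Q[...,0])<.05)&(abs(Q[...,1])<.03);q=Q[k];print('cap top z',len(q),np.round(np.percentile(q[:,2],[50,95]),4),'xy',np.round(np.median(q[q[:,2]>.122],axis=0),4))
S,_=read_camera('scene')
cv2.imwrite('pics/c5.png',np.hstack([cv2.resize(p[:,:,::-1],(400,300)),cv2.resize(S[230:335,320:460,::-1],(400,300),interpolation=2)]))
E
```

```text
26.15 [ 0.4766 -0.2913  0.1913] grip 0.0 gap 0.0618 f [-0.4 -0.3 -0.7]
4767
[ 0.489  -0.2983  0.1485 -0.0589] res 0.0036735041335598587 tilt x,y [ 8.4 -3.4]
dock: eef [ 3.100e+00 -1.000e-01  1.863e+02] lean to -x deg [-9. -1.]
cap top z 2759 [0.1256 0.1268] xy [ 0.005  -0.0008  0.1257]
```

View pics/c5.png

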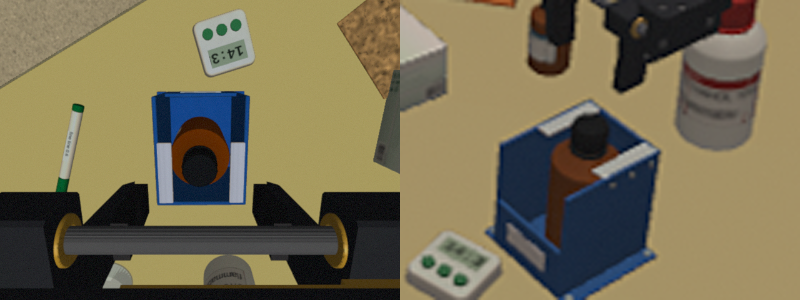

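The pictures show the bottle upright on the dock's floor, cap at (203,165) in the wrist view, between the flanges. Its cap top is 125 mm above the floor, within 5 mm of the dock's centre, and the fingers are clear. Handing in.

```bash
python3 -c "from bench import hand_in; print(hand_in())"
```

```text
the job is handed in; nothing more can be done
None
```

I stood the bottle on the cork mat and let go, then tilted it over the sill into the dock, righted it and released it on the floor with its cap between the flanges. I handed the job in after about 26 s on the robot's clock; the judge returned no verdict.

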